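# Lay out the oil-filter parts for refitting

### The arm

A 6-joint arm with a two-finger parallel gripper is mounted at the origin on the work surface. World frame = base frame: x ahead of the robot, y to its left, z up, the work surface at z = 0. Lengths are in m, angles in rad, forces in N, time in s.
With the tool pointing down it reaches from about 0.275 to 0.725 m from the base axis. Payload 15.9 kg.
Tool frame: the origin (TCP) lies where the fingers leave the gripper's body, on its centre line; the fingertips stand 73 mm ahead of it and the grasp point (between the pads) lies 54 mm ahead of it; z points along the fingers, y is the line along which they close (so a half turn about z gives the same grasp; the last joint's range is limited). The gripper opens to 85 mm and grips with 20 to 120 N. Pads are 22 mm wide; open, the fingers measure 114 mm over their backs; the gripper's body (76 mm by 85 mm) begins 54 mm behind the grasp point. The pads swing forward as they close: fully open they stand 13 mm farther back than shut.
Start: joints at [1.233, 0.213, -0.034, 1.323, 0, 1.571], TCP at [0.166, 0.472, 0.304] pointing down, gripper open.
Joint ranges: [-2.98, 2.98], [-0.74, 1.72], [-1.14, 1.35], [-2.1, 2.04], [-1.57, 1.44], [-3.14, 3.14]. Speed limits (rad/s): [1.89, 1.89, 2.39, 2.57, 3.14, 3.14].

### API

Orientations are given as [roll, pitch, yaw] about the fixed x, y, z axes, in that order (R = Rz(yaw) Ry(pitch) Rx(roll)).
In Python, from rig import * gives the robot as it stands.
- The arm moves only by the tool apply_moves, never from a script. Its argument "deltas" is a list of rows, each an object of numbers: "rx", "ry", "rz": the turn, a rotation vector about the tool's x, y, z in rad; "tx", "ty", "tz": the shift along the tool's x, y, z in m; "claw": the opening in per cent of the stroke, from 0 (shut) to 100 (fully open). A call has 1 to 20 rows; each row shifts and turns the commanded pose from where the row before left it, along the tool's axes as they then stand; what a row does not reach is not made up. A row lasts 1/12 s, in which the tool goes at most 41.7 mm and 7.16 degrees, less where a joint would pass 70% of its speed; a pose out of reach is approached as far as the arm can. A call with a gripper value outside its range is refused whole. The fingers move at their own pace and stop on an object; "force" is the grip in N (left out, the last holds). Time passes only in rows, so rows that do not move let the fingers close. It gives the time, the measured TCP pose, the force, the opening and the grip force at its end, in the units of the state.
- read_state(): the state, without advancing time (a new reading comes with each control period).
- read_camera(name): name is "scene" or "top" or "wrist"; returns (picture, depth): 400x640x3 uint8, blue, green, red; 400x640 float32, m along the optical axis (not along the pixel's ray), 0 where there is no reading.
- camera_info(name): a dict with "vertical_fov" (degrees; the focal length in pixels is half the picture's height over the tangent of half this angle, whatever the lens; pixels are square), "cx", "cy" (the principal point, pixels), "origin" and "rotation" of the camera in the world. Camera axes: x right, y up, looking along -z (the intrinsics and any distortion apply to the point x, -y, -z); pixel columns grow to the right and rows downward; lengths in m; the calibration is good to about 2 mm. A picture is of the moment at which its call begins: read the wrist's pose just before it. camera_info takes no time and is no camera call; for the wrist camera it gives the pose at the moment of the call.
- finish_job(): hands the job in; it is judged then, once.
The state is a dict: "t": time; "joints": joint angles; "dq": joint speeds; "effort": joint torques, N m; "position": TCP position; "tool_rot": TCP orientation; "force": force on the tool from outside, world axes, zero at the start; "moment": the same for the moment, N m; "gripper_width": finger opening in m; "grip_force": force on a finger pad.
Only numpy, scipy, OpenCV 4.12 (cv2) and the standard library are available. Lean on these libraries where they do the work, as an engineer would, in place of code of your own. Each camera call takes 0.05 s, during which the arm holds its last target. There are 200 camera calls.

### The job

Lay the filter parts out on the grey rubber mat in the order they go back on: the filter canister upright in the middle ring, the black stepped neck upright in the end ring nearer to the black transmission pan, and the hex plug, thread up, in the other end ring, each in the centre of its ring. Lay the seal flat on top of the canister, round its threaded stub. Leave the tin, the socket and the wrench where they are.

Things in the scene. Friction and masses are not known exactly. Their poses are not given: they have to be found in the camera images.
- canister_mid (a point): Plain grey metal filter canister standing upright, diameter 60 mm, body 70 mm tall, with a threaded stub (diameter 19 mm, 14 mm high) in the centre of its flat top (84 mm over all). The point is on its axis 35 mm above its underside; z is its axis, stub end up.
- neck_mid (a point): Black plastic stepped tube (filler neck), standing wide end down: lower half diameter 40 mm and 24 mm high, upper half diameter 30 mm, 50 mm tall in all, open at both ends. The point is on its axis 25 mm above its underside; z is its axis, narrow end up.
- plug_mid (a point): Bare steel drain plug standing on its hexagonal head, thread up: head 32 mm across flats (37 mm over its corners) and 14 mm high, threaded shank diameter 21 mm above it, 36 mm tall in all. The point is on its axis 18 mm above its underside; z is its axis, thread up.
- seal_mid (a point): Flat brass-coloured metal ring (oil seal): outside diameter 46 mm, hole 30 mm, 14 mm thick, lying flat. The point is at its centre, half-way up (7 mm above its underside); z is its axis.
- mat: Grey rubber layout mat fixed to the bench, 330 mm long (its y) by 120 mm wide (its x), 4 mm thick, marked with three black rings of 80 mm outside diameter in a row along its y: the middle one at the origin, the end ones 110 mm to either side (y = +110 and -110 mm). The rings are printed flat. Origin under the mat's centre at bench level; the mat's top is 4 mm above it; z up.
- pan: Black transmission pan, a fixed flat elongated octagon about 230 by 130 mm and 22 mm high, silver rim, round dimples, and a leaning black spout that rises to about 75 mm at one end. It stands on the bench beyond one end of the mat, left or right. Origin under its centre at bench level.
- bolt_bin: Fixed low clear tray with bolts, 190 by 130 mm, 40 mm high, on the bench beyond the mat's other end. Nothing to do with the job. Origin under its centre.
- tin_mid (a point): Small blue round jar-like tin with a pale steel lid, loose, diameter 54 mm, 55 mm tall, standing among the parts; to be left alone. The point is at its centre, 27.5 mm up.
- socket_mid (a point): Steel wrench socket standing on its end, loose, diameter 26 mm, 36 mm tall, beside one end of the mat; to be left alone. The point is at its centre, 18 mm up.
- wrench: Steel wrench, 170 mm long, loose, lying on the bench beyond the mat; to be left alone. It lies along its x; origin under its middle.
Things that resemble listed ones, but are neither listed nor needed, are in the scene too. Leave any blue or turquoise look-alike of the part that bears plug_mid alone. Of the things shaped like the part that bears canister_mid, the grey one is meant.

How it is judged:
At the end, for the whole second after the job is handed in: Canister, neck and plug upright (7 deg) on the mat, axes within 15 mm of their rings' centres along and across it: canister middle, neck on the pan's side, plug on the other. Seal flat on the canister round the stub, within 10 mm of its axis. All released and at rest (x of canister_mid in the frame of mat between -0.015 and 0.015 m and y of canister_mid in the frame of mat between -0.015 and 0.015 m and angle between each of canister_mid, neck_mid, plug_mid's own z axis and vertical below 0.12 rad and z of canister_mid in the frame of mat between 0.034 and 0.044 m and z of neck_mid in the frame of mat between 0.024 and 0.034 m and z of plug_mid in the frame of mat between 0.017 and 0.027 m and ((y of pan in the frame of mat above 0 m and x of neck_mid in the frame of mat between -0.015 and 0.015 m and y of neck_mid in the frame of mat between 0.095 and 0.125 m and x of plug_mid in the frame of mat between -0.015 and 0.015 m and y of plug_mid in the frame of mat between -0.125 and -0.095 m) or (y of pan in the frame of mat below 0 m and x of neck_mid in the frame of mat between -0.015 and 0.015 m and y of neck_mid in the frame of mat between -0.125 and -0.095 m and x of plug_mid in the frame of mat between -0.015 and 0.015 m and y of plug_mid in the frame of mat between 0.095 and 0.125 m)) and horizontal distance between seal_mid and canister_mid below 0.01 m and z of seal_mid in the frame of canister_mid between 0.038 and 0.046 m and angle between the z axis of seal_mid and the z axis of canister_mid, either way round below 0.12 rad and linear speed of each of canister, neck, plug, seal below 0.02 m/s); the robot touches nothing.
It fails at once if the tin is moved by more than 25 mm (distance of tin_mid from where it was at the start of the episode above 0.025 m).
It fails at once if the socket is moved by more than 25 mm (distance of socket_mid from where it was at the start of the episode above 0.025 m).
It fails at once if the wrench is moved by more than 25 mm (distance of wrench from where it was at the start of the episode above 0.025 m).
It also fails if it takes over 117 s, if anything falls off the work surface, if the arm or the gripper's body presses on something with over 40 N, if the wrist force passes 120 N, or if a joint passes its speed limit or range.

## Working session

There is one attempt and no reset: what is moved stays moved. The work goes in short steps, Python scripts to look and compute and a tool call to move; the robot and the scene stay as the last step left them, time stands still between calls to the robot, and variables do not carry over. Pictures are saved under pics/ and viewed, at most 14 in all, crops included, and the job is handed in when it is done.

Besides the shell and the picture viewer there is one more tool, called after "Request:" as name(argument=value, ...) on one line, values as JSON. apply_moves: Moves the arm, as the interface text tells. Its arguments: {"type":"object","properties":{"deltas":{"type":"array","items":{"type":"object","properties":{"rx":{"type":"number"},"ry":{"type":"number"},"rz":{"type":"number"},"tx":{"type":"number"},"ty":{"type":"number"},"tz":{"type":"number"},"claw":{"type":"number"}}}},"force":{"type":"number"}},"required":["deltas"]}

```bash
mkdir -p pics; ls; python3 - <<'E'
from rig import *
import cv2,numpy as np
for n in ["top","scene"]:
    im,d=read_camera(n); np.savez(f"{n}0.npz",im=im,d=d); cv2.imwrite(f"pics/{n}0.png",im)
    print(n,camera_info(n),(d>0).mean())
print(read_state())
E
```

```text
pics
top {'vertical_fov': 45.59962392862581, 'cx': 317.52761313615486, 'cy': 200.70157598117368, 'origin': array([0.39821934, 0.0138763 , 1.46943043]), 'rotation': array([ 0.12315361, -0.00325303, -1.55655803])} 0.99605859375
scene {'vertical_fov': 42.10728219815772, 'cx': 315.9406551225055, 'cy': 199.8630047015585, 'origin': array([1.42291002, 0.65792001, 0.92175342]), 'rotation': array([0.88141844, 0.0091739 , 2.24933812])} 0.99597265625
{'t': 0.1, 'joints': array([ 1.23301244e+00,  2.13337318e-01, -3.49345044e-02,  1.32350584e+00,
       -1.45159746e-05,  1.57081126e+00]), 'dq': array([-0.00267102, -0.0023291 ,  0.00264303, -0.00036169, -0.00024662,
       -0.00118002]), 'effort': array([ 2.72968409e-04, -6.87247181e+01,  4.87804270e+01,  1.22245308e-02,
        3.85381429e-05, -9.19460007e-06]), 'position': array([0.1656316 , 0.47154456, 0.30347498]), 'tool_rot': array([-3.14061132e+00,  1.45306264e-05,  2.80379384e+00]), 'force': array([-0.44066109, -0.22543765, -0.92532488]), 'moment': array([ 0.05176443, -0.02125829,  0.0546846 ]), 'grip_force': 0.0, 'gripper_width': 0.08536840822685932}
```

View pics/top0.png

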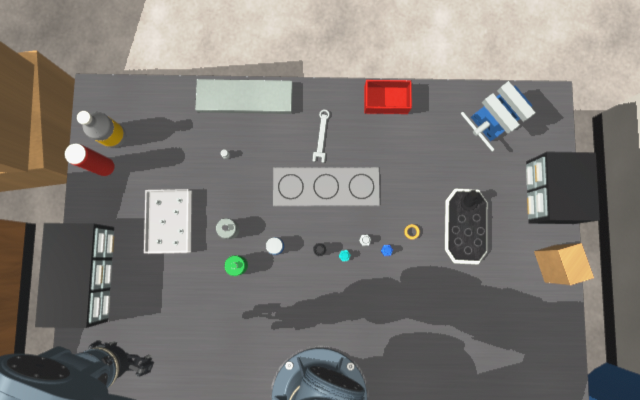

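View pics/scene0.png

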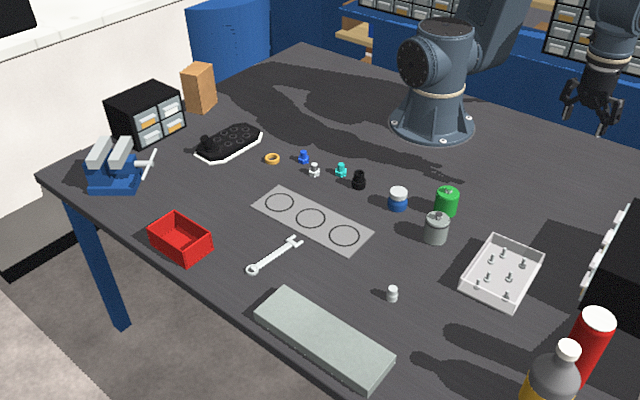

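The top view shows the grey canister (226,228), green decoy (235,266), tin (274,246), neck (320,249), turquoise decoy (344,256), plug (365,240), blue decoy (387,250) and seal (412,232). The mat rings are at (290,186), (326,186) and (361,186). The pan is on the right (465,225), the bin on the left and the socket at (225,154).

```bash
cat > h.py <<'E'
from rig import *
import cv2,numpy as np
from scipy.spatial.transform import Rotation as Ro
def cam(n):
    i=camera_info(n); f=200/np.tan(np.radians(i['vertical_fov'])/2)
    return f,i['cx'],i['cy'],np.array(i['origin']),Ro.from_euler('xyz',i['rotation']).as_matrix()
def ray(c,uv,z):
    f,cx,cy,o,R=c; uv=np.atleast_2d(uv).astype(float)
    d=np.c_[(uv[:,0]-cx)/f,-(uv[:,1]-cy)/f,-np.ones(len(uv))]@R.T
    return o+d*((z-o[2])/d[:,2])[:,None]
def cloud(c,d):
    f,cx,cy,o,R=c; v,u=np.mgrid[:400,:640]
    return np.stack([(u-cx)/f*d,-(v-cy)/f*d,-d],-1)@R.T+o
E
python3 - <<'E'
from h import *
z=np.load("top0.npz");im,d=z['im'],z['d'];c=cam("top");P=cloud(c,d)
print("bench z",np.median(P[280:300,330:420,2]))
for n,(u,v),h in [("can",(226,228),.084),("green",(235,266),.084),("tin",(274,246),.055),("neck",(320,249),.05),("turq",(344,256),.036),("plug",(365,240),.036),("blue",(387,250),.036),("seal",(412,232),.014),("sock",(225,154),.036)]:
    w=P[v-13:v+14,u-13:u+14]; 
    vv,uu=np.mgrid[v-13:v+14,u-13:u+14]
    zz=w[...,2]; top=np.percentile(zz,99); m=zz>.007; m2=zz>top-.008
    print(n,"topz %.3f"%top,"all",w[m][:,:2].mean(0).round(4),"top ctr",w[m2][:,:2].mean(0).round(4),m2.sum(), "bbox",w[m][:,:2].min(0).round(3),w[m][:,:2].max(0).round(3))
g=im.astype(int); 
k=cv2.inRange(im,(110,110,110),(190,190,190)); k[:165]=0;k[208:]=0;k[:,:265]=0;k[:,385:]=0
k=cv2.morphologyEx(k,cv2.MORPH_CLOSE,np.ones((5,5)))
cs=max(cv2.findContours(k,0,2)[0],key=cv2.contourArea); r=cv2.minAreaRect(cs)
W=ray(c,cv2.boxPoints(r),.004); print("mat",W.round(4),W.mean(0).round(4))
for q in [(345,200),(465,225),(168,222),(321,137)]: print(q,ray(c,q,0.01).round(3))
# dark rings
gr=cv2.cvtColor(im,cv2.COLOR_BGR2GRAY)
for u in (290,326,361):
    vv,uu=np.mgrid[170:204,u-16:u+17]; s=gr[170:204,u-16:u+17]<100
    p=np.c_[uu[s],vv[s]].astype(np.float32); e=cv2.fitEllipse(p); print("ring",e,ray(c,e[0],.004).round(4))
E
```

```text
bench z 0.0014705730723987287
can topz 0.087 all [0.4865 0.277 ] top ctr [0.4855 0.2735] 36 bbox [0.398 0.014] [0.528 0.326]
green topz 0.089 all [0.3794 0.2467] top ctr [0.3806 0.2318] 36 bbox [0.336 0.014] [0.412 0.299]
tin topz 0.062 all [0.4384 0.1364] top ctr [0.438  0.1391] 156 bbox [0.398 0.014] [0.478 0.177]
neck topz 0.057 all [0.4294 0.0036] top ctr [0.4264 0.0057] 35 bbox [ 0.391 -0.038] [0.471 0.041]
turq topz 0.040 all [ 0.4111 -0.0688] top ctr [ 0.4125 -0.0672] 37 bbox [ 0.371 -0.111] [0.447 0.014]
plug topz 0.041 all [ 0.46  -0.132] top ctr [ 0.4595 -0.1294] 37 bbox [ 0.398 -0.172] [0.493 0.014]
blue topz 0.041 all [ 0.4307 -0.1955] top ctr [ 0.4286 -0.1882] 36 bbox [ 0.391 -0.24 ] [0.471 0.014]
seal topz 0.021 all [ 0.4869 -0.2748] top ctr [ 0.4865 -0.269 ] 81 bbox [ 0.398 -0.32 ] [0.527 0.014]
sock topz 0.040 all [0.7081 0.2918] top ctr [0.6969 0.2807] 41 bbox [0.398 0.014] [0.761 0.343]
mat [[ 0.6899  0.1778  0.004 ]
 [ 0.6954 -0.195   0.004 ]
 [ 0.563  -0.1946  0.004 ]
 [ 0.5576  0.1741  0.004 ]] [ 0.6265 -0.0094  0.004 ]
(345, 200) [[ 0.582 -0.073  0.01 ]]
(465, 225) [[ 0.51  -0.443  0.01 ]]
(168, 222) [[0.506 0.47  0.01 ]]
(321, 137) [[0.781 0.004 0.01 ]]Traceback (most recent call last):
  File "<stdin>", line 19, in <module>
cv2.error: OpenCV(4.12.0) /io/opencv/modules/imgproc/src/shapedescr.cpp:361: error: (-201:Incorrect size of input array) There should be at least 5 points to fit the ellipse in function 'fitEllipseNoDirect'
```

Request:
apply_moves(deltas=[{"rz":0.1233},{"rz":0.1233},{"rz":0.1233},{"rz":0.1233},{"rz":0.1233},{"rz":0.1233},{"rz":0.1233},{"rz":0.1233},{"rz":0.1233},{"rz":0.1233}])

```text
$.deltas[0]: bad value
```

Request:
apply_moves(deltas=[{"tx":-0.0165,"ty":0.0267},{"tx":-0.0165,"ty":0.0267},{"tx":-0.0165,"ty":0.0267},{"tx":-0.0165,"ty":0.0267},{"tx":-0.0165,"ty":0.0267},{"tx":-0.0165,"ty":0.0267},{"tx":-0.0165,"ty":0.0267},{"tx":-0.0165,"ty":0.0267},{"tx":-0.0165,"ty":0.0267},{"tx":-0.0165,"ty":0.0267},{"tx":-0.0165,"ty":0.0267},{"tx":-0.0165,"ty":0.0267},{"tx":0},{"tx":0}])

```text
$.deltas[0]: bad value
```

```bash
python3 - <<'E'
from h import *
s=read_state();print(s['position'],s['tool_rot'],s['joints'])
im,d=read_camera("wrist");c=cam("wrist");np.savez("w1.npz",im=im,d=d);cv2.imwrite("pics/w1.png",im);print(c)
z=np.load("top0.npz");im=z['im'];c=cam("top")
gr=cv2.cvtColor(im,cv2.COLOR_BGR2GRAY);print(gr[187,268:385:4],im[187,275])
sub=gr[160:214,262:392];t,k=cv2.threshold(sub,0,255,cv2.THRESH_OTSU)
k=cv2.morphologyEx(k,cv2.MORPH_CLOSE,np.ones((5,5)))
r=cv2.minAreaRect(max(cv2.findContours(k,0,2)[0],key=cv2.contourArea));print(t,r)
W=ray(c,cv2.boxPoints(r)+[262,160],.004);print(W.round(4),W.mean(0).round(4))
E
```

```text
[0.1656316  0.47154456 0.30347498] [-3.14061132e+00  1.45306264e-05  2.80379384e+00] [ 1.23301244e+00  2.13337318e-01 -3.49345044e-02  1.32350584e+00
 -1.45159746e-05  1.57081126e+00]
(np.float64(280.7370357693015), 320.00662433496376, 199.92653936546563, array([0.08714212, 0.49881823, 0.37428725]), array([[ 3.31165331e-01, -8.94177549e-01, -3.01290615e-01],
       [ 9.43572617e-01,  3.13663127e-01,  1.06236339e-01],
       [-4.90393160e-04, -3.19471366e-01,  9.47595803e-01]]))
[115 123 185 181 185 185 186 185 186 178 185 180 185 186 185 185 185 182
 185 185 154 185 186 185 185 184 174 184  88 115] [182 185 184]
148.0 ((63.5, 26.0), (38.0, 105.0), 90.0)
[[ 0.6839  0.1526  0.004 ]
 [ 0.6888 -0.1762  0.004 ]
 [ 0.569  -0.176   0.004 ]
 [ 0.5642  0.1495  0.004 ]] [ 0.6265 -0.0125  0.004 ]
```

View pics/w1.png

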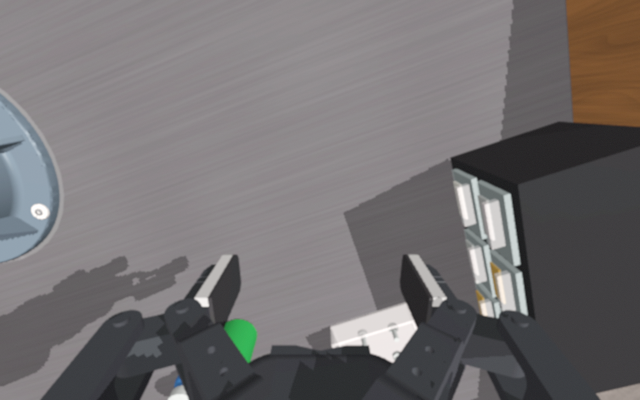

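The picture shows the view between the fingers, with the pads at (220,280) and (420,280). The rows were refused, probably because every field is needed.

Request:
apply_moves(deltas=[{"rx":0,"ry":0,"rz":0.1233,"tx":0,"ty":0,"tz":0,"claw":100},{"rx":0,"ry":0,"rz":0.1233,"tx":0,"ty":0,"tz":0,"claw":100},{"rx":0,"ry":0,"rz":0.1233,"tx":0,"ty":0,"tz":0,"claw":100},{"rx":0,"ry":0,"rz":0.1233,"tx":0,"ty":0,"tz":0,"claw":100},{"rx":0,"ry":0,"rz":0.1233,"tx":0,"ty":0,"tz":0,"claw":100},{"rx":0,"ry":0,"rz":0.1233,"tx":0,"ty":0,"tz":0,"claw":100},{"rx":0,"ry":0,"rz":0.1233,"tx":0,"ty":0,"tz":0,"claw":100},{"rx":0,"ry":0,"rz":0.1233,"tx":0,"ty":0,"tz":0,"claw":100},{"rx":0,"ry":0,"rz":0.1233,"tx":0,"ty":0,"tz":0,"claw":100},{"rx":0,"ry":0,"rz":0.1233,"tx":0,"ty":0,"tz":0,"claw":100}])

```text
t: 0.98
position: [0.1657, 0.4716, 0.3037]
tool_rot: [-3.141, 0.0, 1.565]
force: [1.0, -0.0, -0.5]
gripper_width: 0.0853
grip_force: 0.0
```

Request:
apply_moves(deltas=[{"rx":0,"ry":0,"rz":0,"tx":-0.0165,"ty":0.0267,"tz":0,"claw":100},{"rx":0,"ry":0,"rz":0,"tx":-0.0165,"ty":0.0267,"tz":0,"claw":100},{"rx":0,"ry":0,"rz":0,"tx":-0.0165,"ty":0.0267,"tz":0,"claw":100},{"rx":0,"ry":0,"rz":0,"tx":-0.0165,"ty":0.0267,"tz":0,"claw":100},{"rx":0,"ry":0,"rz":0,"tx":-0.0165,"ty":0.0267,"tz":0,"claw":100},{"rx":0,"ry":0,"rz":0,"tx":-0.0165,"ty":0.0267,"tz":0,"claw":100},{"rx":0,"ry":0,"rz":0,"tx":-0.0165,"ty":0.0267,"tz":0,"claw":100},{"rx":0,"ry":0,"rz":0,"tx":-0.0165,"ty":0.0267,"tz":0,"claw":100},{"rx":0,"ry":0,"rz":0,"tx":-0.0165,"ty":0.0267,"tz":0,"claw":100},{"rx":0,"ry":0,"rz":0,"tx":-0.0165,"ty":0.0267,"tz":0,"claw":100},{"rx":0,"ry":0,"rz":0,"tx":-0.0165,"ty":0.0267,"tz":0,"claw":100},{"rx":0,"ry":0,"rz":0,"tx":-0.0165,"ty":0.0267,"tz":0,"claw":100},{"rx":0,"ry":0,"rz":0,"tx":0,"ty":0,"tz":0,"claw":100},{"rx":0,"ry":0,"rz":0,"tx":0,"ty":0,"tz":0,"claw":100}])

```text
t: 2.15
position: [0.487, 0.2727, 0.3033]
tool_rot: [-3.141, 0.0, 1.568]
force: [-0.1, -0.2, 1.0]
gripper_width: 0.0854
grip_force: 0.0
```

```bash
python3 - <<'E'
from h import *
s=read_state();print(s['position'],s['tool_rot'],s['joints'])
im,d=read_camera("wrist");c=cam("wrist");np.savez("w2.npz",im=im,d=d);cv2.imwrite("pics/w2.png",im)
P=cloud(c,d);z=P[...,2]
u=np.array([[320,120],[320,160],[320,200]]);print([P[b,a].round(4) for a,b in u])
E
```

```text
[0.4869855  0.27274701 0.30327115] [-3.14068943e+00  4.86644522e-04  1.56839151e+00] [5.10534868e-01 3.36164295e-01 1.28066169e-01 1.36372400e+00
 1.92302847e-05 2.08373622e+00]
[array([0.485 , 0.3378, 0.0005]), array([0.4851, 0.2992, 0.0707]), array([4.849e-01, 2.295e-01, 3.000e-04])]
```

View pics/w2.png

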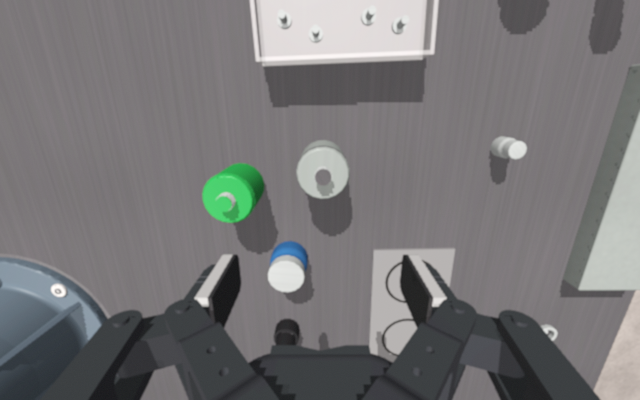

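The picture shows the canister at (322,172) between the fingers, with the green decoy left (230,195) and the tin at (288,270).

```bash
python3 - <<'E'
from h import *
z=np.load("w2.npz");c=cam("wrist");P=cloud(c,z['d'])[130:210,290:360]
p=P[(P[...,2]>.08)&(P[...,2]<.09)][:,:2];print("stub",p.mean(0),p.min(0),p.max(0),len(p))
m=((P[...,2]>.066)&(P[...,2]<.1)).astype(np.uint8)
p=P[m>0][:,:2].astype(np.float32);print(cv2.minEnclosingCircle(p),p.mean(0))
E
```

```text
stub [0.48859696 0.28470204] [0.47972445 0.2756493 ] [0.49789582 0.29307074] 252
((0.48855870962142944, 0.28400421142578125), 0.03011595457792282) [0.48858085 0.28605255]
```

Request:
apply_moves(deltas=[{"rx":0,"ry":0,"rz":0,"tx":0.011,"ty":0.0016,"tz":0.02,"claw":100},{"rx":0,"ry":0,"rz":0,"tx":0,"ty":0,"tz":0.03,"claw":100},{"rx":0,"ry":0,"rz":0,"tx":0,"ty":0,"tz":0.03,"claw":100},{"rx":0,"ry":0,"rz":0,"tx":0,"ty":0,"tz":0.03,"claw":100},{"rx":0,"ry":0,"rz":0,"tx":0,"ty":0,"tz":0.03,"claw":100},{"rx":0,"ry":0,"rz":0,"tx":0,"ty":0,"tz":0.03,"claw":100},{"rx":0,"ry":0,"rz":0,"tx":0,"ty":0,"tz":0.02,"claw":100},{"rx":0,"ry":0,"rz":0,"tx":0,"ty":0,"tz":0.01,"claw":100},{"rx":0,"ry":0,"rz":0,"tx":0,"ty":0,"tz":0,"claw":100},{"rx":0,"ry":0,"rz":0,"tx":0,"ty":0,"tz":0,"claw":100}])

```text
t: 3.03
position: [0.4874, 0.2853, 0.1046]
tool_rot: [3.141, -0.0, 1.572]
force: [-0.3, 0.1, 1.2]
gripper_width: 0.0855
grip_force: 0.0
```

Request:
apply_moves(deltas=[{"rx":0,"ry":0,"rz":0,"tx":0,"ty":0,"tz":0,"claw":50},{"rx":0,"ry":0,"rz":0,"tx":0,"ty":0,"tz":0,"claw":50},{"rx":0,"ry":0,"rz":0,"tx":0,"ty":0,"tz":0,"claw":50},{"rx":0,"ry":0,"rz":0,"tx":0,"ty":0,"tz":0,"claw":50},{"rx":0,"ry":0,"rz":0,"tx":0,"ty":0,"tz":0,"claw":50},{"rx":0,"ry":0,"rz":0,"tx":0,"ty":0,"tz":0,"claw":50}], force=50)

```text
t: 3.53
position: [0.4885, 0.2853, 0.1058]
tool_rot: [3.139, -0.002, 1.571]
force: [-1.3, -0.3, 12.2]
gripper_width: 0.0584
grip_force: 52.0
```

Request:
apply_moves(deltas=[{"rx":0,"ry":0,"rz":0,"tx":0,"ty":0,"tz":-0.02,"claw":50},{"rx":0,"ry":0,"rz":0,"tx":0,"ty":0,"tz":-0.03,"claw":50},{"rx":0,"ry":0,"rz":0,"tx":0,"ty":0,"tz":-0.03,"claw":50},{"rx":0,"ry":0,"rz":0,"tx":0,"ty":0,"tz":-0.03,"claw":50},{"rx":0,"ry":0,"rz":0,"tx":0,"ty":0,"tz":-0.03,"claw":50},{"rx":0,"ry":0,"rz":0,"tx":-0.015,"ty":0.005,"tz":-0.02,"claw":50},{"rx":0,"ry":0,"rz":0,"tx":-0.03,"ty":0.0115,"tz":-0.01,"claw":50},{"rx":0,"ry":0,"rz":0,"tx":-0.03,"ty":0.0115,"tz":0,"claw":50},{"rx":0,"ry":0,"rz":0,"tx":-0.03,"ty":0.0115,"tz":0,"claw":50},{"rx":0,"ry":0,"rz":0,"tx":-0.03,"ty":0.0115,"tz":0,"claw":50},{"rx":0,"ry":0,"rz":0,"tx":-0.03,"ty":0.0115,"tz":0,"claw":50},{"rx":0,"ry":0,"rz":0,"tx":-0.03,"ty":0.0115,"tz":0,"claw":50},{"rx":0,"ry":0,"rz":0,"tx":-0.03,"ty":0.0115,"tz":0,"claw":50},{"rx":0,"ry":0,"rz":0,"tx":-0.03,"ty":0.0115,"tz":0,"claw":50},{"rx":0,"ry":0,"rz":0,"tx":-0.03,"ty":0.0115,"tz":0,"claw":50},{"rx":0,"ry":0,"rz":0,"tx":-0.03,"ty":0.0115,"tz":0,"claw":50},{"rx":0,"ry":0,"rz":0,"tx":-0.03,"ty":0.0115,"tz":0,"claw":50},{"rx":0,"ry":0,"rz":0,"tx":-0.01,"ty":0.006,"tz":0,"claw":50},{"rx":0,"ry":0,"rz":0,"tx":0,"ty":0,"tz":0,"claw":50},{"rx":0,"ry":0,"rz":0,"tx":0,"ty":0,"tz":0,"claw":50}])

```text
t: 5.2
position: [0.6252, -0.0708, 0.2742]
tool_rot: [3.141, -0.0, 1.569]
force: [-0.1, 0.6, -1.9]
gripper_width: 0.0586
grip_force: 55.4
```

```bash
python3 - <<'E'
from h import *
s=read_state();print(s['position'],s['tool_rot'],s['joints'],s['gripper_width'])
im,d=read_camera("wrist");c=cam("wrist");np.savez("w3.npz",im=im,d=d);cv2.imwrite("pics/w3.png",im)
E
```

```text
[ 0.62523407 -0.07082576  0.27417144] [ 3.14135297e+00 -1.39713082e-04  1.56946950e+00] [-1.12861878e-01  4.94919955e-01  2.91879281e-01  1.36753301e+00
  1.65522376e-04  1.45926131e+00] 0.058643065889252194
```

View pics/w3.png

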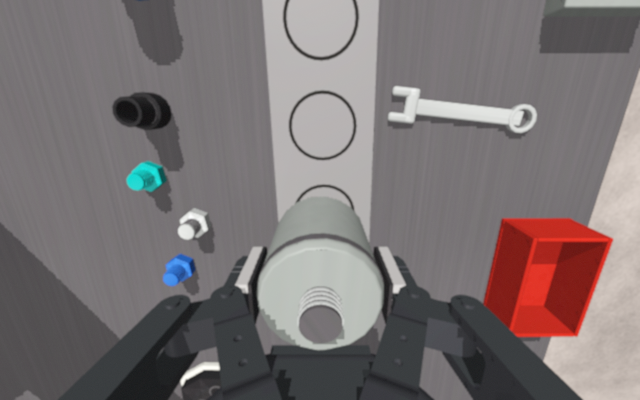

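The canister hangs level in the grip. The middle ring is at (322,125), the left ring at (320,18), the plug at (193,225), the neck at (140,110) and the decoys at (145,177) and (180,270).

```bash
python3 - <<'E'
from h import *
z=np.load("w3.npz");im=z['im'];c=cam("wrist");P=cloud(c,z['d'])
g=cv2.cvtColor(im,cv2.COLOR_BGR2GRAY)
def fit(u0,u1,v0,v1):
    vv,uu=np.mgrid[v0:v1,u0:u1]; s=g[v0:v1,u0:u1]<110
    W=ray(c,np.c_[uu[s],vv[s]],.004)[:,:2]
    A=np.c_[2*W,np.ones(len(W))]; x=np.linalg.lstsq(A,(W**2).sum(1),rcond=None)[0]
    print(x[:2].round(4),np.sqrt(x[2]+x[:2]@x[:2]).round(4),len(W),P[(v0+v1)//2,(u0+u1)//2].round(4))
fit(284,360,85,165); fit(277,362,0,66); fit(290,355,178,205)
for n,b,zt in [("neck",(105,180,85,140),.044),("plug",(170,215,205,245),.03),("turq",(120,170,155,200),.03)]:
    Q=P[b[2]:b[3],b[0]:b[1]];zz=Q[...,2]
    t=Q[(zz>zt)&(zz<.06)][:,:2].astype(np.float32); a=Q[(zz>.008)&(zz<.06)][:,:2]
    print(n,cv2.minEnclosingCircle(t),len(t),zz[zz<.06].max(),a.min(0),a.max(0))
m=(P[...,2]>.09)  # canister
p=P[200:350,260:385];h=p[p[...,2]>.14];print("hand",h[:,2].max())
E
```

```text
[ 0.6268 -0.0111] 0.038 481 [ 0.6266 -0.0096  0.0058]
[0.6247 0.0992] 0.038 412 [0.6232 0.0853 0.0044]
[ 0.629  -0.1209] 0.0376 144 [ 0.6267 -0.0902  0.0059]
neck ((0.43129754066467285, 0.006072151940315962), 0.01571275293827057) 523 0.05257756894112875 [ 0.41531256 -0.01282983] [0.45189504 0.02619928]
plug ((0.4631974995136261, -0.13149042427539825), 0.01100227888673544) 244 0.038120348967780215 [ 0.44594153 -0.14888239] [ 0.47984605 -0.11352125]
turq ((0.41515377163887024, -0.06939861178398132), 0.010745338164269924) 296 0.038513656434392474 [ 0.39763549 -0.08783551] [ 0.43186252 -0.05157029]
hand 0.3450289788933828
```

Request:
apply_moves(deltas=[{"rx":0,"ry":0,"rz":0,"tx":0.02,"ty":0.001,"tz":0,"claw":50},{"rx":0,"ry":0,"rz":0,"tx":0.02,"ty":0.001,"tz":0,"claw":50},{"rx":0,"ry":0,"rz":0,"tx":0.02,"ty":0,"tz":0.02,"claw":50},{"rx":0,"ry":0,"rz":0,"tx":0.001,"ty":0,"tz":0.03,"claw":50},{"rx":0,"ry":0,"rz":0,"tx":0,"ty":0,"tz":0.03,"claw":50},{"rx":0,"ry":0,"rz":0,"tx":0,"ty":0,"tz":0.03,"claw":50},{"rx":0,"ry":0,"rz":0,"tx":0,"ty":0,"tz":0.02,"claw":50},{"rx":0,"ry":0,"rz":0,"tx":0,"ty":0,"tz":0.015,"claw":50},{"rx":0,"ry":0,"rz":0,"tx":0,"ty":0,"tz":0.01,"claw":50},{"rx":0,"ry":0,"rz":0,"tx":0,"ty":0,"tz":0.004,"claw":50},{"rx":0,"ry":0,"rz":0,"tx":0,"ty":0,"tz":0,"claw":50},{"rx":0,"ry":0,"rz":0,"tx":0,"ty":0,"tz":0,"claw":50},{"rx":0,"ry":0,"rz":0,"tx":0,"ty":0,"tz":0,"claw":50}])

```text
t: 6.33
position: [0.6278, -0.0091, 0.1162]
tool_rot: [3.14, 0.0, 1.571]
force: [0.3, 0.8, -2.0]
gripper_width: 0.0583
grip_force: 55.4
```

Request:
apply_moves(deltas=[{"rx":0,"ry":0,"rz":0,"tx":0,"ty":0,"tz":0.002,"claw":50},{"rx":0,"ry":0,"rz":0,"tx":0,"ty":0,"tz":0.002,"claw":50},{"rx":0,"ry":0,"rz":0,"tx":-0.001,"ty":-0.001,"tz":0.0015,"claw":50},{"rx":0,"ry":0,"rz":0,"tx":0,"ty":0,"tz":0,"claw":50},{"rx":0,"ry":0,"rz":0,"tx":0,"ty":0,"tz":0,"claw":50}])

```text
t: 6.75
position: [0.6265, -0.0103, 0.1098]
tool_rot: [3.141, -0.0, 1.571]
force: [0.5, 1.0, 2.3]
gripper_width: 0.0584
grip_force: 55.8
```

Request:
apply_moves(deltas=[{"rx":0,"ry":0,"rz":0,"tx":0,"ty":0,"tz":0,"claw":100},{"rx":0,"ry":0,"rz":0,"tx":0,"ty":0,"tz":0,"claw":100},{"rx":0,"ry":0,"rz":0,"tx":0,"ty":0,"tz":0,"claw":100},{"rx":0,"ry":0,"rz":0,"tx":0,"ty":0,"tz":0,"claw":100},{"rx":0,"ry":0,"rz":0,"tx":0,"ty":0,"tz":0,"claw":100},{"rx":0,"ry":0,"rz":0,"tx":0,"ty":0,"tz":-0.02,"claw":100},{"rx":0,"ry":0,"rz":0,"tx":0,"ty":0,"tz":-0.03,"claw":100},{"rx":0,"ry":0,"rz":0,"tx":0,"ty":0,"tz":-0.03,"claw":100},{"rx":0,"ry":0,"rz":0,"tx":0,"ty":0,"tz":-0.03,"claw":100},{"rx":0,"ry":0,"rz":0,"tx":0,"ty":0,"tz":-0.03,"claw":100},{"rx":0,"ry":0,"rz":0,"tx":0,"ty":0,"tz":-0.03,"claw":100},{"rx":0,"ry":0,"rz":0,"tx":0,"ty":0,"tz":0,"claw":100},{"rx":0,"ry":0,"rz":0,"tx":0,"ty":0,"tz":0,"claw":100}])

```text
t: 7.83
position: [0.6269, -0.0103, 0.281]
tool_rot: [3.138, 0.0, 1.571]
force: [0.4, 0.4, -1.2]
gripper_width: 0.0855
grip_force: 0.0
```

```bash
cat > look.py <<'E'
import sys
from h import *
def look(n):
    s=read_state();im,d=read_camera("wrist");c=cam("wrist");np.savez(n+".npz",im=im,d=d);cv2.imwrite(f"pics/{n}.png",im)
    print("TCP",s['position'].round(4),s['tool_rot'].round(3)); return im,cloud(c,d),c
def blob(P,xy,r,z0,z1):
    m=(np.hypot(P[...,0]-xy[0],P[...,1]-xy[1])<r)&(P[...,2]>z0)&(P[...,2]<z1)
    p=P[m][:,:2].astype(np.float32)
    return "none" if len(p)<10 else (cv2.minEnclosingCircle(p),p.mean(0).round(4),len(p),np.argwhere(m).mean(0).round(0))
E
python3 - <<'E'
from look import *
im,P,c=look("w4")
print("canister top",blob(P,(.6268,-.011),.045,.066,.1),"stub",blob(P,(.6268,-.011),.03,.083,.1))
E
```

```text
TCP [ 0.6269 -0.0103  0.281 ] [3.138 0.    1.571]
canister top (((0.6250685453414917, -0.012381038628518581), 0.030349349603056908), array([ 0.625 , -0.0096], dtype=float32), 2497, array([189., 319.])) stub (((0.6250857710838318, -0.012368038296699524), 0.009560830891132355), array([ 0.625 , -0.0117], dtype=float32), 286, array([195., 319.]))
```

Request:
apply_moves(deltas=[{"rx":0,"ry":0,"rz":0,"tx":-0.027,"ty":-0.014,"tz":0,"claw":100},{"rx":0,"ry":0,"rz":0,"tx":-0.027,"ty":-0.014,"tz":0,"claw":100},{"rx":0,"ry":0,"rz":0,"tx":-0.027,"ty":-0.014,"tz":0,"claw":100},{"rx":0,"ry":0,"rz":0,"tx":-0.027,"ty":-0.014,"tz":0,"claw":100},{"rx":0,"ry":0,"rz":0,"tx":-0.027,"ty":-0.014,"tz":0,"claw":100},{"rx":0,"ry":0,"rz":0,"tx":-0.027,"ty":-0.014,"tz":0,"claw":100},{"rx":0,"ry":0,"rz":0,"tx":-0.027,"ty":-0.014,"tz":0,"claw":100},{"rx":0,"ry":0,"rz":0,"tx":-0.027,"ty":-0.014,"tz":0,"claw":100},{"rx":0,"ry":0,"rz":0,"tx":-0.027,"ty":-0.014,"tz":0,"claw":100},{"rx":0,"ry":0,"rz":0,"tx":-0.027,"ty":-0.014,"tz":0,"claw":100},{"rx":0,"ry":0,"rz":0,"tx":0,"ty":0,"tz":0,"claw":100},{"rx":0,"ry":0,"rz":0,"tx":0,"ty":0,"tz":0,"claw":100}])

```text
t: 8.88
position: [0.485, -0.2812, 0.278]
tool_rot: [-3.14, -0.001, 1.568]
force: [0.9, 0.1, 0.8]
gripper_width: 0.0855
grip_force: 0.0
```

```bash
python3 - <<'E'
from look import *
im,P,c=look("w5")
hsv=cv2.cvtColor(im,cv2.COLOR_BGR2HSV)
m=cv2.inRange(hsv,(12,90,80),(32,255,255))
n,l,st,ce=cv2.connectedComponentsWithStats(m)
for i in range(1,n):
    if st[i,4]>100:
        print(st[i],ce[i]); p=P[l==i]; p=p[(p[:,2]>.010)&(p[:,2]<.03)][:,:2].astype(np.float32)
        if len(p)>10: print(cv2.minEnclosingCircle(p),p.mean(0))
        q=P[st[i,1]-5:st[i,1]+st[i,3]+5,st[i,0]-5:st[i,0]+st[i,2]+5,2];print(np.percentile(q,[2,50,98]))
print("plug",blob(P,(.463,-.1315),.03,.03,.06))
E
```

```text
TCP [ 0.485  -0.2812  0.278 ] [-3.140e+00 -1.000e-03  1.568e+00]
[307 153  38  39 796] [325.30025126 172.13819095]
((0.49125996232032776, -0.27539604902267456), 0.02302686683833599) [ 0.49128288 -0.27435935]
[-0.00068351  0.0011246   0.01569286]
plug (((0.46348199248313904, -0.1318887174129486), 0.010847724042832851), array([ 0.4634, -0.1326], dtype=float32), 417, array([ 35., 299.]))
```

View pics/w5.png

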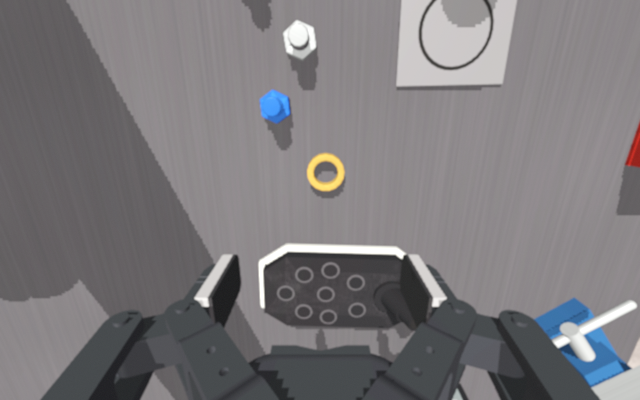

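The seal is at (325,172), clear of the pan edge at row 245.

Request:
apply_moves(deltas=[{"rx":0,"ry":0,"rz":0,"tx":0.0057,"ty":0.0063,"tz":0.02,"claw":100},{"rx":0,"ry":0,"rz":0,"tx":0,"ty":0,"tz":0.03,"claw":100},{"rx":0,"ry":0,"rz":0,"tx":0,"ty":0,"tz":0.03,"claw":100},{"rx":0,"ry":0,"rz":0,"tx":0,"ty":0,"tz":0.03,"claw":100},{"rx":0,"ry":0,"rz":0,"tx":0,"ty":0,"tz":0.03,"claw":100},{"rx":0,"ry":0,"rz":0,"tx":0,"ty":0,"tz":0.03,"claw":100},{"rx":0,"ry":0,"rz":0,"tx":0,"ty":0,"tz":0.02,"claw":100},{"rx":0,"ry":0,"rz":0,"tx":0,"ty":0,"tz":0.01,"claw":100},{"rx":0,"ry":0,"rz":0,"tx":0,"ty":0,"tz":0.003,"claw":100},{"rx":0,"ry":0,"rz":0,"tx":0,"ty":0,"tz":0,"claw":60},{"rx":0,"ry":0,"rz":0,"tx":0,"ty":0,"tz":0,"claw":60},{"rx":0,"ry":0,"rz":0,"tx":0,"ty":0,"tz":0,"claw":60}])

```text
t: 9.93
position: [0.4934, -0.2748, 0.0778]
tool_rot: [3.14, 0.001, 1.571]
force: [-0.4, 0.3, 0.9]
gripper_width: 0.0521
grip_force: 0.0
```

```bash
python3 - <<'E'
from look import *
s=read_state();print(s['gripper_width'],s['force'])
im,P,c=look("w6")
cv2.imwrite("pics/w6c.png",im[150:400,150:490])
# lowest of pad points: scan region around fingers
for sx in (1,-1):
    x=P[...,0]-s['position'][0]; y=P[...,1]-s['position'][1]
    m=(np.abs(y)<.012)&(sx*x>.023)&(sx*x<.06)&(P[...,2]<.06)&(P[...,2]>.003); print(np.percentile(P[m][:,2],[0,1,5,20,50]) if m.any() else None)
E
```

```text
0.05212608358316401 [-0.42405438  0.32992091  0.92545981]
TCP [ 0.4934 -0.2748  0.0778] [3.140e+00 1.000e-03 1.571e+00]
[0.00968634 0.01213092 0.01591475 0.02526621 0.03924556]
[0.00581626 0.0118668  0.0141337  0.0230611  0.0386097 ]
```

View pics/w6c.png

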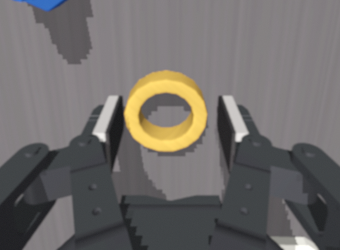

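The seal stands between the pads, slightly left of centre. The tips are about 10 mm up, so I go 4 mm lower and close.

Request:
apply_moves(deltas=[{"rx":0,"ry":0,"rz":0,"tx":-0.0005,"ty":-0.002,"tz":0.002,"claw":60},{"rx":0,"ry":0,"rz":0,"tx":0,"ty":0,"tz":0.002,"claw":60},{"rx":0,"ry":0,"rz":0,"tx":0,"ty":0,"tz":0,"claw":30},{"rx":0,"ry":0,"rz":0,"tx":0,"ty":0,"tz":0,"claw":30},{"rx":0,"ry":0,"rz":0,"tx":0,"ty":0,"tz":0,"claw":30},{"rx":0,"ry":0,"rz":0,"tx":0,"ty":0,"tz":0,"claw":30},{"rx":0,"ry":0,"rz":0,"tx":0,"ty":0,"tz":0,"claw":30}], force=40)

```text
t: 10.57
position: [0.4904, -0.2752, 0.0728]
tool_rot: [3.142, 0.0, 1.571]
force: [-3.2, 1.2, 6.0]
gripper_width: 0.0444
grip_force: 40.1
```

Request:
apply_moves(deltas=[{"rx":0,"ry":0,"rz":0,"tx":0,"ty":0,"tz":-0.02,"claw":30},{"rx":0,"ry":0,"rz":0,"tx":0,"ty":0,"tz":-0.03,"claw":30},{"rx":0,"ry":0,"rz":0,"tx":0,"ty":0,"tz":-0.03,"claw":30},{"rx":0,"ry":0,"rz":0,"tx":0,"ty":0,"tz":-0.03,"claw":30},{"rx":0,"ry":0,"rz":0,"tx":0,"ty":0,"tz":-0.03,"claw":30},{"rx":0,"ry":0,"rz":0,"tx":0.0263,"ty":0.0135,"tz":0,"claw":30},{"rx":0,"ry":0,"rz":0,"tx":0.0263,"ty":0.0135,"tz":0,"claw":30},{"rx":0,"ry":0,"rz":0,"tx":0.0263,"ty":0.0135,"tz":0,"claw":30},{"rx":0,"ry":0,"rz":0,"tx":0.0263,"ty":0.0135,"tz":0,"claw":30},{"rx":0,"ry":0,"rz":0,"tx":0.0263,"ty":0.0135,"tz":0,"claw":30},{"rx":0,"ry":0,"rz":0,"tx":0.0263,"ty":0.0135,"tz":0,"claw":30},{"rx":0,"ry":0,"rz":0,"tx":0.0263,"ty":0.0135,"tz":0,"claw":30},{"rx":0,"ry":0,"rz":0,"tx":0.0263,"ty":0.0135,"tz":0,"claw":30},{"rx":0,"ry":0,"rz":0,"tx":0.0263,"ty":0.0135,"tz":0,"claw":30},{"rx":0,"ry":0,"rz":0,"tx":0.0263,"ty":0.0135,"tz":0,"claw":30},{"rx":0,"ry":0,"rz":0,"tx":0,"ty":0,"tz":0.01,"claw":30},{"rx":0,"ry":0,"rz":0,"tx":0,"ty":0,"tz":0.01,"claw":30},{"rx":0,"ry":0,"rz":0,"tx":0,"ty":0,"tz":0,"claw":30},{"rx":0,"ry":0,"rz":0,"tx":0,"ty":0,"tz":0,"claw":30}])

```text
t: 12.15
position: [0.6247, -0.0129, 0.1917]
tool_rot: [-3.14, 0.0, 1.57]
force: [0.5, 0.6, -0.3]
gripper_width: 0.0443
grip_force: 41.1
```

```bash
python3 - <<'E'
from look import *
im,P,c=look("w7")
t=read_state()['position'];zb=t[2]-.0728
hsv=cv2.cvtColor(im,cv2.COLOR_BGR2HSV);m=cv2.inRange(hsv,(12,90,80),(32,255,255))>0
p=P[m]; p=p[np.abs(p[:,2]-zb-.014)<.003]; print("seal top",np.percentile(p[:,2],[2,50,98]),cv2.minEnclosingCircle(p[:,:2].astype(np.float32)),len(p))
# tilt
A=np.c_[p[:,:2]-p[:,:2].mean(0),np.ones(len(p))];print("tilt",np.linalg.lstsq(A,p[:,2],rcond=None)[0])
print("can",blob(P,(.625,-.012),.045,.066,.1))
print("stub",blob(P,(.625,-.012),.03,.083,.1))
cv2.imwrite("pics/w7c.png",im[100:400,150:490])
E
```

```text
TCP [ 0.6247 -0.0129  0.1917] [-3.14  0.    1.57]
seal top [0.13107535 0.13389162 0.13515865] ((0.6243096590042114, -0.014483443461358547), 0.02376311831176281) 3118
tilt [-0.00074473 -0.00089532  0.13372965]
can (((0.6264262795448303, -0.01254147570580244), 0.030350299552083015), array([ 0.6267, -0.004 ], dtype=float32), 3527, array([213., 324.]))
stub (((0.6268090009689331, -0.008124126121401787), 0.008444606326520443), array([ 0.6268, -0.0048], dtype=float32), 129, array([220., 324.]))
```

View pics/w7c.png

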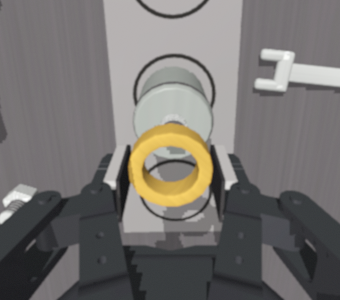

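The seal is level in the grip, and the canister is below it with its stub just hidden by the seal. I correct by 2 mm and lower it.

Request:
apply_moves(deltas=[{"rx":0,"ry":0,"rz":0,"tx":0.0018,"ty":0.0015,"tz":0,"claw":30},{"rx":0,"ry":0,"rz":0,"tx":0,"ty":0,"tz":0.01,"claw":30},{"rx":0,"ry":0,"rz":0,"tx":0,"ty":0,"tz":0.01,"claw":30},{"rx":0,"ry":0,"rz":0,"tx":0,"ty":0,"tz":0.008,"claw":30},{"rx":0,"ry":0,"rz":0,"tx":0,"ty":0,"tz":0.006,"claw":30},{"rx":0,"ry":0,"rz":0,"tx":0,"ty":0,"tz":0.004,"claw":30},{"rx":0,"ry":0,"rz":0,"tx":0,"ty":0,"tz":0.003,"claw":30},{"rx":0,"ry":0,"rz":0,"tx":0,"ty":0,"tz":0,"claw":30},{"rx":0,"ry":0,"rz":0,"tx":0,"ty":0,"tz":0,"claw":30}])

```text
t: 12.95
position: [0.6271, -0.0103, 0.1515]
tool_rot: [3.142, 0.0, 1.571]
force: [0.3, -0.2, -0.3]
gripper_width: 0.0443
grip_force: 41.1
```

Request:
apply_moves(deltas=[{"rx":0,"ry":0,"rz":0,"tx":-0.0005,"ty":-0.0008,"tz":0.0015,"claw":30},{"rx":0,"ry":0,"rz":0,"tx":0,"ty":0,"tz":0.0015,"claw":30},{"rx":0,"ry":0,"rz":0,"tx":0,"ty":0,"tz":0.001,"claw":30},{"rx":0,"ry":0,"rz":0,"tx":0,"ty":0,"tz":0,"claw":30},{"rx":0,"ry":0,"rz":0,"tx":0,"ty":0,"tz":0,"claw":30}])

```text
t: 13.37
position: [0.6262, -0.0108, 0.1474]
tool_rot: [3.142, 0.0, 1.571]
force: [0.4, -0.0, -0.4]
gripper_width: 0.0445
grip_force: 41.1
```

Release and lift.

Request:
apply_moves(deltas=[{"rx":0,"ry":0,"rz":0,"tx":0,"ty":0,"tz":0,"claw":80},{"rx":0,"ry":0,"rz":0,"tx":0,"ty":0,"tz":0,"claw":80},{"rx":0,"ry":0,"rz":0,"tx":0,"ty":0,"tz":0,"claw":80},{"rx":0,"ry":0,"rz":0,"tx":0,"ty":0,"tz":0,"claw":80},{"rx":0,"ry":0,"rz":0,"tx":0,"ty":0,"tz":-0.01,"claw":80},{"rx":0,"ry":0,"rz":0,"tx":0,"ty":0,"tz":-0.03,"claw":80},{"rx":0,"ry":0,"rz":0,"tx":0,"ty":0,"tz":-0.03,"claw":80},{"rx":0,"ry":0,"rz":0,"tx":0,"ty":0,"tz":-0.03,"claw":80},{"rx":0,"ry":0,"rz":0,"tx":0,"ty":0,"tz":-0.03,"claw":80},{"rx":0,"ry":0,"rz":0,"tx":0,"ty":0,"tz":0,"claw":80},{"rx":0,"ry":0,"rz":0,"tx":0,"ty":0,"tz":0,"claw":80}])

```text
t: 14.28
position: [0.6269, -0.0108, 0.2798]
tool_rot: [3.138, 0.0, 1.571]
force: [-0.6, -0.1, 0.0]
gripper_width: 0.0684
grip_force: 0.0
```

```bash
cat >> look.py <<'E'
def sealchk(im,P):
    hsv=cv2.cvtColor(im,cv2.COLOR_BGR2HSV);m=cv2.inRange(hsv,(12,90,80),(32,255,255))>0
    p=P[m&(np.hypot(P[...,0]-.626,P[...,1]+.012)<.06)];t=p[np.abs(p[:,2]-.0895)<.005]
    A=np.c_[t[:,:2]-t[:,:2].mean(0),np.ones(len(t))]
    print("seal",np.percentile(t[:,2],[2,50,98]).round(4),cv2.minEnclosingCircle(t[:,:2].astype(np.float32)),"tilt",np.linalg.lstsq(A,t[:,2],rcond=None)[0].round(3),len(t))
E
python3 - <<'E'
from look import *
im,P,c=look("w8"); sealchk(im,P)
print("can",blob(P,(.625,-.012),.045,.066,.1))
print("stub",blob(P,(.625,-.012),.012,.083,.1))
cv2.imwrite("pics/w8c.png",im[100:400,150:490])
E
```

```text
TCP [ 0.6269 -0.0108  0.2798] [3.138 0.    1.571]
seal [0.0848 0.0866 0.0881] ((0.6243851184844971, -0.011389527469873428), 0.022734930738806725) tilt [ 0.002 -0.001  0.087] 885
can (((0.6246480345726013, -0.0123823843896389), 0.0305477362126112), array([ 0.625 , -0.0079], dtype=float32), 2515, array([189., 319.]))
stub (((0.6246662139892578, -0.012079857289791107), 0.00986893568187952), array([ 0.6249, -0.0117], dtype=float32), 291, array([195., 319.]))
```

View pics/w8c.png

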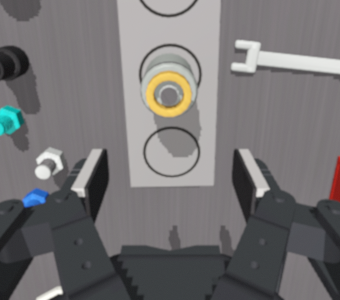

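The seal lies flat round the stub on the canister, which stands in the middle ring. Next is the neck.

Request:
apply_moves(deltas=[{"rx":0,"ry":0,"rz":0,"tx":0.0021,"ty":-0.0245,"tz":0,"claw":80},{"rx":0,"ry":0,"rz":0,"tx":0.0021,"ty":-0.0245,"tz":0,"claw":80},{"rx":0,"ry":0,"rz":0,"tx":0.0021,"ty":-0.0245,"tz":0,"claw":80},{"rx":0,"ry":0,"rz":0,"tx":0.0021,"ty":-0.0245,"tz":0,"claw":80},{"rx":0,"ry":0,"rz":0,"tx":0.0021,"ty":-0.0245,"tz":0,"claw":80},{"rx":0,"ry":0,"rz":0,"tx":0.0021,"ty":-0.0245,"tz":0,"claw":80},{"rx":0,"ry":0,"rz":0,"tx":0.0021,"ty":-0.0245,"tz":0,"claw":80},{"rx":0,"ry":0,"rz":0,"tx":0.0021,"ty":-0.0245,"tz":0,"claw":80},{"rx":0,"ry":0,"rz":0,"tx":0,"ty":0,"tz":0.02,"claw":80},{"rx":0,"ry":0,"rz":0,"tx":0,"ty":0,"tz":0.03,"claw":80},{"rx":0,"ry":0,"rz":0,"tx":0,"ty":0,"tz":0.03,"claw":80},{"rx":0,"ry":0,"rz":0,"tx":0,"ty":0,"tz":0.02,"claw":80},{"rx":0,"ry":0,"rz":0,"tx":0,"ty":0,"tz":0,"claw":80},{"rx":0,"ry":0,"rz":0,"tx":0,"ty":0,"tz":0,"claw":80}])

```text
t: 15.5
position: [0.4291, 0.006, 0.1767]
tool_rot: [-3.139, 0.0, 1.571]
force: [0.2, 0.6, -0.1]
gripper_width: 0.0683
grip_force: 0.0
```

```bash
python3 - <<'E'
from look import *
im,P,c=look("w9")
print("neck",blob(P,(.4313,.006),.025,.044,.056))
print("plug",blob(P,(.463,-.1315),.03,.03,.06))
E
```

```text
TCP [0.4291 0.006  0.1767] [-3.139  0.     1.571]
neck (((0.43281930685043335, 0.006180537398904562), 0.015111720189452171), array([0.4327, 0.0069], dtype=float32), 704, array([218., 325.]))
plug (((0.46372905373573303, -0.13103370368480682), 0.010436974465847015), array([ 0.4634, -0.1255], dtype=float32), 213, array([339., 356.]))
```

Request:
apply_moves(deltas=[{"rx":0,"ry":0,"rz":0,"tx":0,"ty":0.0035,"tz":0.02,"claw":80},{"rx":0,"ry":0,"rz":0,"tx":0,"ty":0,"tz":0.03,"claw":80},{"rx":0,"ry":0,"rz":0,"tx":0,"ty":0,"tz":0.02,"claw":80},{"rx":0,"ry":0,"rz":0,"tx":0,"ty":0,"tz":0.0077,"claw":80},{"rx":0,"ry":0,"rz":0,"tx":0,"ty":0,"tz":0,"claw":80},{"rx":0,"ry":0,"rz":0,"tx":0,"ty":0,"tz":0,"claw":20},{"rx":0,"ry":0,"rz":0,"tx":0,"ty":0,"tz":0,"claw":20},{"rx":0,"ry":0,"rz":0,"tx":0,"ty":0,"tz":0,"claw":20},{"rx":0,"ry":0,"rz":0,"tx":0,"ty":0,"tz":0,"claw":20},{"rx":0,"ry":0,"rz":0,"tx":0,"ty":0,"tz":0,"claw":20},{"rx":0,"ry":0,"rz":0,"tx":0,"ty":0,"tz":0,"claw":20},{"rx":0,"ry":0,"rz":0,"tx":0,"ty":0,"tz":0,"claw":20}])

```text
t: 16.55
position: [0.4346, 0.006, 0.1011]
tool_rot: [3.139, -0.0, 1.571]
force: [-3.2, -0.4, 14.4]
gripper_width: 0.0282
grip_force: 38.4
```

Request:
apply_moves(deltas=[{"rx":0,"ry":0,"rz":0,"tx":0,"ty":0,"tz":-0.01,"claw":20},{"rx":0,"ry":0,"rz":0,"tx":0,"ty":0,"tz":-0.02,"claw":20},{"rx":0,"ry":0,"rz":0,"tx":0,"ty":0,"tz":-0.03,"claw":20},{"rx":0,"ry":0,"rz":0,"tx":0,"ty":0,"tz":-0.03,"claw":20},{"rx":0,"ry":0,"rz":0,"tx":0,"ty":0,"tz":-0.03,"claw":20},{"rx":0,"ry":0,"rz":0,"tx":-0.0141,"ty":0.0216,"tz":0,"claw":20},{"rx":0,"ry":0,"rz":0,"tx":-0.0141,"ty":0.0216,"tz":0,"claw":20},{"rx":0,"ry":0,"rz":0,"tx":-0.0141,"ty":0.0216,"tz":0,"claw":20},{"rx":0,"ry":0,"rz":0,"tx":-0.0141,"ty":0.0216,"tz":0,"claw":20},{"rx":0,"ry":0,"rz":0,"tx":-0.0141,"ty":0.0216,"tz":0,"claw":20},{"rx":0,"ry":0,"rz":0,"tx":-0.0141,"ty":0.0216,"tz":0,"claw":20},{"rx":0,"ry":0,"rz":0,"tx":-0.0141,"ty":0.0216,"tz":0,"claw":20},{"rx":0,"ry":0,"rz":0,"tx":-0.0141,"ty":0.0216,"tz":0,"claw":20},{"rx":0,"ry":0,"rz":0,"tx":-0.0141,"ty":0.0216,"tz":0,"claw":20},{"rx":0,"ry":0,"rz":0,"tx":0,"ty":0,"tz":0,"claw":20},{"rx":0,"ry":0,"rz":0,"tx":0,"ty":0,"tz":0,"claw":20}])

```text
t: 17.88
position: [0.6286, -0.1215, 0.2196]
tool_rot: [-3.141, -0.0, 1.57]
force: [-1.0, 0.6, -0.9]
gripper_width: 0.0282
grip_force: 40.0
```

```bash
python3 - <<'E'
from look import *
im,P,c=look("w10"); t=read_state()['position']
print("held top",blob(P,t[:2],.025,t[2]-.065,t[2]-.04))
sealchk(im,P)
m=(np.hypot(P[...,0]-t[0],P[...,1]-t[1])<.02)&(P[...,2]<t[2]-.04)&(P[...,2]>.1);print(np.percentile(P[m][:,2],[2,50,98]))
cv2.imwrite("pics/w10c.png",im[100:400,150:490])
E
```

```text
TCP [ 0.6286 -0.1215  0.2196] [-3.141 -0.     1.57 ]
held top (((0.6279683709144592, -0.11394180357456207), 0.02403426729142666), array([ 0.6278, -0.1173], dtype=float32), 3532, array([268., 321.]))
seal [0.0863 0.0887 0.0902] ((0.6246734261512756, -0.011639339849352837), 0.022825032472610474) tilt [ 0.002 -0.002  0.089] 2340
[0.1247516  0.15869097 0.17702162]
```

View pics/w10c.png

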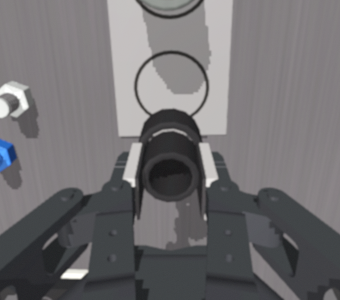

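The neck hangs upright in the grip with the ring just ahead at crop (171,85). I lower it.

Request:
apply_moves(deltas=[{"rx":0,"ry":0,"rz":0,"tx":0.0005,"ty":0,"tz":0.02,"claw":20},{"rx":0,"ry":0,"rz":0,"tx":0,"ty":0,"tz":0.03,"claw":20},{"rx":0,"ry":0,"rz":0,"tx":0,"ty":0,"tz":0.03,"claw":20},{"rx":0,"ry":0,"rz":0,"tx":0,"ty":0,"tz":0.02,"claw":20},{"rx":0,"ry":0,"rz":0,"tx":0,"ty":0,"tz":0.008,"claw":20},{"rx":0,"ry":0,"rz":0,"tx":0,"ty":0,"tz":0.003,"claw":20},{"rx":0,"ry":0,"rz":0,"tx":0,"ty":0,"tz":0,"claw":20},{"rx":0,"ry":0,"rz":0,"tx":0,"ty":0,"tz":0,"claw":20},{"rx":0,"ry":0,"rz":0,"tx":0,"ty":0,"tz":0,"claw":20}])

```text
t: 18.68
position: [0.6288, -0.1204, 0.1104]
tool_rot: [3.139, 0.0, 1.571]
force: [0.5, -0.6, -1.1]
gripper_width: 0.0281
grip_force: 40.0
```

Request:
apply_moves(deltas=[{"rx":0,"ry":0,"rz":0,"tx":0,"ty":0,"tz":0.002,"claw":20},{"rx":0,"ry":0,"rz":0,"tx":0,"ty":0,"tz":0.0015,"claw":20},{"rx":0,"ry":0,"rz":0,"tx":0,"ty":0,"tz":0.001,"claw":20},{"rx":0,"ry":0,"rz":0,"tx":0,"ty":0,"tz":0,"claw":20},{"rx":0,"ry":0,"rz":0,"tx":0,"ty":0,"tz":0,"claw":20}])

```text
t: 19.1
position: [0.6284, -0.1205, 0.1052]
tool_rot: [3.14, 0.0, 1.571]
force: [-3.7, 1.2, 10.9]
gripper_width: 0.0281
grip_force: 41.1
```

Request:
apply_moves(deltas=[{"rx":0,"ry":0,"rz":0,"tx":0,"ty":0,"tz":0,"claw":80},{"rx":0,"ry":0,"rz":0,"tx":0,"ty":0,"tz":0,"claw":80},{"rx":0,"ry":0,"rz":0,"tx":0,"ty":0,"tz":0,"claw":80},{"rx":0,"ry":0,"rz":0,"tx":0,"ty":0,"tz":0,"claw":80},{"rx":0,"ry":0,"rz":0,"tx":0,"ty":0,"tz":0,"claw":80},{"rx":0,"ry":0,"rz":0,"tx":0,"ty":0,"tz":-0.02,"claw":80},{"rx":0,"ry":0,"rz":0,"tx":0,"ty":0,"tz":-0.03,"claw":80},{"rx":0,"ry":0,"rz":0,"tx":0,"ty":0,"tz":-0.03,"claw":80},{"rx":0,"ry":0,"rz":0,"tx":0,"ty":0,"tz":-0.03,"claw":80},{"rx":0,"ry":0,"rz":0,"tx":0,"ty":0,"tz":-0.03,"claw":80},{"rx":0,"ry":0,"rz":0,"tx":0,"ty":0,"tz":-0.03,"claw":80},{"rx":0,"ry":0,"rz":0,"tx":0,"ty":0,"tz":0,"claw":80},{"rx":0,"ry":0,"rz":0,"tx":0,"ty":0,"tz":0,"claw":80}])

```text
t: 20.18
position: [0.6288, -0.1205, 0.2758]
tool_rot: [3.138, 0.001, 1.571]
force: [0.4, 0.7, -1.0]
gripper_width: 0.0684
grip_force: 0.0
```

```bash
python3 - <<'E'
from look import *
im,P,c=look("w11"); sealchk(im,P)
print("neck",blob(P,(.629,-.121),.03,.045,.065),"low",blob(P,(.629,-.121),.03,.012,.06))
print("plug",blob(P,(.463,-.1315),.03,.03,.06))
E
```

```text
TCP [ 0.6288 -0.1205  0.2758] [3.138e+00 1.000e-03 1.571e+00]
seal [0.0851 0.0869 0.0884] ((0.6242296695709229, -0.012244817800819874), 0.022616056725382805) tilt [-0.001  0.     0.087] 1323
neck (((0.626980721950531, -0.11973639577627182), 0.015135327354073524), array([ 0.6269, -0.1194], dtype=float32), 331, array([184., 319.])) low (((0.6268847584724426, -0.11975321173667908), 0.01996898651123047), array([ 0.6269, -0.1158], dtype=float32), 801, array([178., 319.]))
plug (((0.4620122015476227, -0.13220372796058655), 0.01061176136136055), array([ 0.4631, -0.1315], dtype=float32), 268, array([191., 177.]))
```

Request:
apply_moves(deltas=[{"rx":0,"ry":0,"rz":0,"tx":-0.0016,"ty":-0.0236,"tz":0,"claw":80},{"rx":0,"ry":0,"rz":0,"tx":-0.0016,"ty":-0.0236,"tz":0,"claw":80},{"rx":0,"ry":0,"rz":0,"tx":-0.0016,"ty":-0.0236,"tz":0,"claw":80},{"rx":0,"ry":0,"rz":0,"tx":-0.0016,"ty":-0.0236,"tz":0,"claw":80},{"rx":0,"ry":0,"rz":0,"tx":-0.0016,"ty":-0.0236,"tz":0,"claw":80},{"rx":0,"ry":0,"rz":0,"tx":-0.0016,"ty":-0.0236,"tz":0,"claw":80},{"rx":0,"ry":0,"rz":0,"tx":-0.0016,"ty":-0.0236,"tz":0,"claw":80},{"rx":0,"ry":0,"rz":0,"tx":0,"ty":0,"tz":0.03,"claw":70},{"rx":0,"ry":0,"rz":0,"tx":0,"ty":0,"tz":0.03,"claw":70},{"rx":0,"ry":0,"rz":0,"tx":0,"ty":0,"tz":0.03,"claw":70},{"rx":0,"ry":0,"rz":0,"tx":0,"ty":0,"tz":0.02,"claw":70},{"rx":0,"ry":0,"rz":0,"tx":0,"ty":0,"tz":0,"claw":70},{"rx":0,"ry":0,"rz":0,"tx":0,"ty":0,"tz":0,"claw":70}])

```text
t: 21.32
position: [0.4618, -0.1312, 0.1632]
tool_rot: [-3.138, -0.001, 1.571]
force: [-0.5, -0.2, 1.0]
gripper_width: 0.0602
grip_force: 0.0
```

```bash
python3 - <<'E'
from look import *
im,P,c=look("w12")
print("plug",blob(P,(.463,-.1315),.03,.03,.05),blob(P,(.463,-.1315),.03,.01,.05))
E
```

```text
TCP [ 0.4618 -0.1312  0.1632] [-3.138e+00 -1.000e-03  1.571e+00]
plug (((0.4637717306613922, -0.13290615379810333), 0.01082570105791092), array([ 0.4638, -0.1312], dtype=float32), 589, array([219., 323.])) (((0.46394795179367065, -0.13294179737567902), 0.018180085346102715), array([ 0.4637, -0.1285], dtype=float32), 1299, array([211., 323.]))
```

Request:
apply_moves(deltas=[{"rx":0,"ry":0,"rz":0,"tx":-0.0017,"ty":0.001,"tz":0.02,"claw":70},{"rx":0,"ry":0,"rz":0,"tx":0,"ty":0,"tz":0.03,"claw":70},{"rx":0,"ry":0,"rz":0,"tx":0,"ty":0,"tz":0.015,"claw":70},{"rx":0,"ry":0,"rz":0,"tx":0,"ty":0,"tz":0.007,"claw":70},{"rx":0,"ry":0,"rz":0,"tx":0,"ty":0,"tz":0,"claw":70},{"rx":0,"ry":0,"rz":0,"tx":0,"ty":0,"tz":0,"claw":10},{"rx":0,"ry":0,"rz":0,"tx":0,"ty":0,"tz":0,"claw":10},{"rx":0,"ry":0,"rz":0,"tx":0,"ty":0,"tz":0,"claw":10},{"rx":0,"ry":0,"rz":0,"tx":0,"ty":0,"tz":0,"claw":10},{"rx":0,"ry":0,"rz":0,"tx":0,"ty":0,"tz":0,"claw":10},{"rx":0,"ry":0,"rz":0,"tx":0,"ty":0,"tz":0,"claw":10},{"rx":0,"ry":0,"rz":0,"tx":0,"ty":0,"tz":0,"claw":10}])

```text
t: 22.37
position: [0.4647, -0.1335, 0.0934]
tool_rot: [3.14, 0.001, 1.571]
force: [-1.8, 0.8, 9.5]
gripper_width: 0.0181
grip_force: 38.8
```

Request:
apply_moves(deltas=[{"rx":0,"ry":0,"rz":0,"tx":0,"ty":0,"tz":-0.01,"claw":10},{"rx":0,"ry":0,"rz":0,"tx":0,"ty":0,"tz":-0.03,"claw":10},{"rx":0,"ry":0,"rz":0,"tx":0,"ty":0,"tz":-0.03,"claw":10},{"rx":0,"ry":0,"rz":0,"tx":0,"ty":0,"tz":-0.03,"claw":10},{"rx":0,"ry":0,"rz":0,"tx":0,"ty":0,"tz":-0.03,"claw":10},{"rx":0,"ry":0,"rz":0,"tx":0.0259,"ty":0.0178,"tz":0,"claw":10},{"rx":0,"ry":0,"rz":0,"tx":0.0259,"ty":0.0178,"tz":0,"claw":10},{"rx":0,"ry":0,"rz":0,"tx":0.0259,"ty":0.0178,"tz":0,"claw":10},{"rx":0,"ry":0,"rz":0,"tx":0.0259,"ty":0.0178,"tz":0,"claw":10},{"rx":0,"ry":0,"rz":0,"tx":0.0259,"ty":0.0178,"tz":0,"claw":10},{"rx":0,"ry":0,"rz":0,"tx":0.0259,"ty":0.0178,"tz":0,"claw":10},{"rx":0,"ry":0,"rz":0,"tx":0.0259,"ty":0.0178,"tz":0,"claw":10},{"rx":0,"ry":0,"rz":0,"tx":0.0259,"ty":0.0178,"tz":0,"claw":10},{"rx":0,"ry":0,"rz":0,"tx":0.0259,"ty":0.0178,"tz":0,"claw":10},{"rx":0,"ry":0,"rz":0,"tx":0,"ty":0,"tz":0,"claw":10},{"rx":0,"ry":0,"rz":0,"tx":0,"ty":0,"tz":0,"claw":10}])

```text
t: 23.7
position: [0.6244, 0.1011, 0.2225]
tool_rot: [-3.142, 0.0, 1.573]
force: [-1.2, -1.2, -1.4]
gripper_width: 0.0182
grip_force: 39.5
```

```bash
python3 - <<'E'
from look import *
im,P,c=look("w13"); cv2.imwrite("pics/w13c.png",im[100:400,150:490])
z=read_state();print(z['gripper_width'])
E
```

```text
TCP [0.6244 0.1011 0.2225] [-3.142  0.     1.573]
0.018492832095510305
```

View pics/w13c.png

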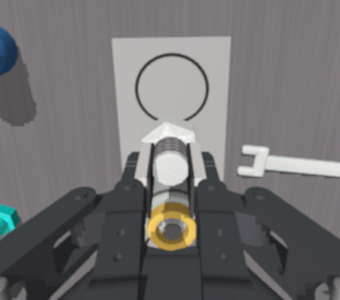

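The plug is upright in the grip, and the left ring is at crop (172,88).

Request:
apply_moves(deltas=[{"rx":0,"ry":0,"rz":0,"tx":-0.0015,"ty":0,"tz":0.02,"claw":10},{"rx":0,"ry":0,"rz":0,"tx":0,"ty":0,"tz":0.03,"claw":10},{"rx":0,"ry":0,"rz":0,"tx":0,"ty":0,"tz":0.03,"claw":10},{"rx":0,"ry":0,"rz":0,"tx":0,"ty":0,"tz":0.025,"claw":10},{"rx":0,"ry":0,"rz":0,"tx":0,"ty":0,"tz":0.01,"claw":10},{"rx":0,"ry":0,"rz":0,"tx":0,"ty":0,"tz":0.004,"claw":10},{"rx":0,"ry":0,"rz":0,"tx":0,"ty":0,"tz":0,"claw":10},{"rx":0,"ry":0,"rz":0,"tx":0,"ty":0,"tz":0,"claw":10},{"rx":0,"ry":0,"rz":0,"tx":0,"ty":0,"tz":0,"claw":10}])

```text
t: 24.5
position: [0.625, 0.0983, 0.1051]
tool_rot: [3.139, -0.0, 1.571]
force: [0.3, 0.2, -0.8]
gripper_width: 0.0182
grip_force: 39.5
```

Request:
apply_moves(deltas=[{"rx":0,"ry":0,"rz":0,"tx":0,"ty":0,"tz":0.002,"claw":10},{"rx":0,"ry":0,"rz":0,"tx":0,"ty":0,"tz":0.002,"claw":10},{"rx":0,"ry":0,"rz":0,"tx":0,"ty":0,"tz":0.002,"claw":10},{"rx":0,"ry":0,"rz":0,"tx":0,"ty":0,"tz":0.001,"claw":10},{"rx":0,"ry":0,"rz":0,"tx":0,"ty":0,"tz":0,"claw":10},{"rx":0,"ry":0,"rz":0,"tx":0,"ty":0,"tz":0,"claw":10}])

```text
t: 25.0
position: [0.6244, 0.0984, 0.0974]
tool_rot: [3.14, -0.0, 1.571]
force: [-6.5, -1.7, 17.2]
gripper_width: 0.0181
grip_force: 41.2
```

Contact. Release, lift and check.

Request:
apply_moves(deltas=[{"rx":0,"ry":0,"rz":0,"tx":0,"ty":0,"tz":0,"claw":80},{"rx":0,"ry":0,"rz":0,"tx":0,"ty":0,"tz":0,"claw":80},{"rx":0,"ry":0,"rz":0,"tx":0,"ty":0,"tz":0,"claw":80},{"rx":0,"ry":0,"rz":0,"tx":0,"ty":0,"tz":0,"claw":80},{"rx":0,"ry":0,"rz":0,"tx":0,"ty":0,"tz":0,"claw":80},{"rx":0,"ry":0,"rz":0,"tx":0,"ty":0,"tz":-0.02,"claw":80},{"rx":0,"ry":0,"rz":0,"tx":0,"ty":0,"tz":-0.03,"claw":80},{"rx":0,"ry":0,"rz":0,"tx":0,"ty":0,"tz":-0.03,"claw":80},{"rx":0,"ry":0,"rz":0,"tx":0,"ty":0,"tz":-0.03,"claw":80},{"rx":0,"ry":0,"rz":0,"tx":0,"ty":0,"tz":-0.03,"claw":80},{"rx":0,"ry":0,"rz":0,"tx":-0.02,"ty":0,"tz":-0.03,"claw":80},{"rx":0,"ry":0,"rz":0,"tx":-0.03,"ty":0,"tz":-0.01,"claw":80},{"rx":0,"ry":0,"rz":0,"tx":-0.03,"ty":0,"tz":0,"claw":80},{"rx":0,"ry":0,"rz":0,"tx":-0.03,"ty":0,"tz":0,"claw":80},{"rx":0,"ry":0,"rz":0,"tx":-0.03,"ty":0,"tz":0,"claw":80},{"rx":0,"ry":0,"rz":0,"tx":0,"ty":0,"tz":0,"claw":80},{"rx":0,"ry":0,"rz":0,"tx":0,"ty":0,"tz":0,"claw":80}])

```text
t: 26.42
position: [0.624, -0.0431, 0.2761]
tool_rot: [-3.141, -0.0, 1.568]
force: [0.4, 0.1, -0.8]
gripper_width: 0.0683
grip_force: 0.0
```

```bash
python3 - <<'E'
from look import *
im,P,c=look("w14"); sealchk(im,P)
print("plug",blob(P,(.6247,.0992),.03,.034,.05),blob(P,(.6247,.0992),.03,.013,.05))
print("neck",blob(P,(.629,-.121),.03,.045,.065))
print("can",blob(P,(.625,-.012),.045,.066,.1))
E
```

```text
TCP [ 0.624  -0.0431  0.2761] [-3.141 -0.     1.568]
seal [0.0858 0.0884 0.0898] ((0.6255372166633606, -0.010625560767948627), 0.022899841889739037) tilt [0.001 0.002 0.088] 1053
plug (((0.6236708164215088, 0.10054530948400497), 0.010788104496896267), array([0.6237, 0.0997], dtype=float32), 425, array([ 40., 320.])) (((0.6236014366149902, 0.10025814175605774), 0.018143940716981888), array([0.6237, 0.0984], dtype=float32), 931, array([ 44., 320.]))
neck (((0.6283504962921143, -0.11866073310375214), 0.015332001261413097), array([ 0.6283, -0.1178], dtype=float32), 345, array([247., 324.]))
can (((0.6259195804595947, -0.011366247199475765), 0.03035885840654373), array([ 0.6259, -0.0083], dtype=float32), 2867, array([159., 323.]))
```

View pics/w14.png

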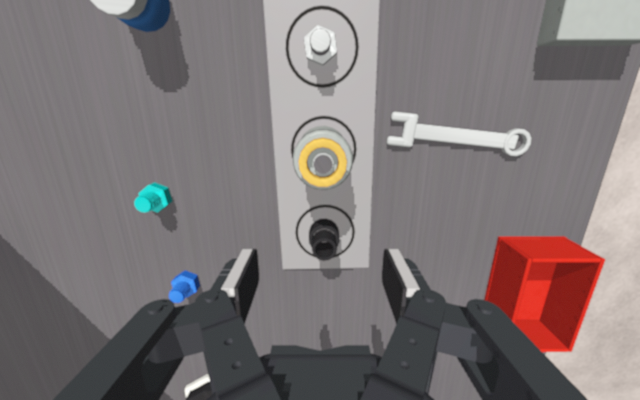

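All the parts are upright and centred in their rings: plug (320,45), canister with the seal (322,160) and neck (323,238). The measured offsets are about 2 mm. I hand it in.

```bash
python3 -c "
from rig import *
print(finish_job())"
```

```text
the job is handed in; nothing more can be done
None
```

The job is handed in: canister in the middle ring with the seal flat round its stub, neck in the end ring nearer the pan, plug in the other, all within about 3 mm of centre by the last camera check, and the arm never went near the tin, socket or wrench; no verdict came back.

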